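# Lock the pressure cooker's bayonet lid

## Robot

A 6-joint arm with a two-finger parallel gripper is mounted at the origin on the work surface. World frame = base frame: x ahead of the robot, y to its left, z up, the work surface at z = 0. Lengths are in m, angles in rad, forces in N, time in s.
With the tool pointing down it reaches from about 0.325 to 0.775 m from the base axis. Payload 5.5 kg.
Tool frame: the origin (TCP) lies on the mounting face of the last link; the fingertips stand 182 mm ahead of it and the grasp point (between the pads) lies 163 mm ahead of it (arm.tip_extent is the distance from the TCP to the fingertips, in m); z points along the fingers, y is the line along which they close (so a half turn about z gives the same grasp; the last joint's range is limited). The gripper opens to 88 mm and grips with 3 to 60 N. Pads are 20 mm wide; open, the fingers measure 115 mm over their backs; the gripper's body (75 mm by 178 mm) begins 61 mm behind the grasp point.
Start: joints at [-1.397, 0.091, 1.231, -0, 1.82, -0.057], TCP at [0.137, -0.584, 0.405] pointing down, gripper open.
Joint ranges: [-2.87, 2.87], [-0.86, 2.18], [0.17, 2.46], [-1.51, 4.65], [0.06, 2.69], [-2.65, 2.65]. Speed limits (rad/s): [2.57, 2.57, 3.01, 3.14, 3.14, 3.14].

## Interface

Orientations are given as a unit quaternion [x, y, z, w].
In Python, from plant import arm gives the robot as it stands.
- The arm moves only by the shell command python3 -m pendant 'ROWS'. ROWS is a JSON object of lists of equal length, an entry for each row: "dp": the shift along the tool's x, y, z in cm, a list of three; "rot": the turn, a rotation vector about the tool's x, y, z in rad, a list of three; "fingers": the opening in per cent of the stroke, from 0 (shut) to 100 (fully open). In form: {"dp": [[dx, dy, dz], ...], "rot": [[rx, ry, rz], ...], "fingers": [fingers, ...]}. A call has exactly 8 rows; each row shifts and turns the commanded pose from where the row before left it, along the tool's axes as they then stand; what a row does not reach is not made up. A row lasts 1/8 s, in which the tool goes at most 62.5 mm and 10.7 degrees, less where a joint would pass 70% of its speed; a pose out of reach is approached as far as the arm can. A call with a gripper value outside its range is refused whole. The fingers move at their own pace and stop on an object; the grip force is fixed at half the most. Time passes only in rows, so rows that do not move let the fingers close, or fill a call up. It gives the time, the measured TCP pose, the force, the opening and the grip force at its end, in the units of the state.
- arm.get_obs(): the state, without advancing time (a new reading comes with each control period).
- arm.snapshot(name): name is "side" or "top"; returns a dict with "frame" (400x640x3 uint8, blue, green, red), "K" (3x3 intrinsics, pixels), "k1" (the pictures are not rectified: a ray, as slopes to the right and down, at radius r is drawn at 1 + k1 r^2 times it, then the intrinsics apply), "eye" and "orientation" of the camera in the world. Camera axes: x right, y up, looking along -z (the intrinsics and any distortion apply to the point x, -y, -z); pixel columns grow to the right and rows downward; lengths in m; the calibration is good to about 2 mm. A picture is of the moment at which its call begins. There is no depth.
- arm.close_job(): hands the job in; it is judged then, once.
Trained networks look in a picture, given as the dict that the camera call returned (one of the last four; its "shot" number tells which), for a name from the list of things; names that differ only in an ending like _2 or _b are one class to them, and where a whole thing is asked for, a point or a joint stands for the part that bears it (a point fixed in the world has none). Each returns a list of dicts, best first, with "p" (0 to 1); they miss things now and then, are a little off and sometimes report something else, mostly with a low value. They report only what shows in the picture. A call takes as long as a camera call.
- arm.cut_out(target, picture): "pixels" (400x640 bool, what is visible of it) and "bbox" ([left, top, right, bottom] in pixels, round what is visible of it).
- arm.place_of(target, picture): "location" ([column, row] in pixels: a listed point, or the origin of a listed thing).
The state is a dict: "time_s": time; "qpos": joint angles; "joint_vel": joint speeds; "effort": joint torques, N m; "position": TCP position; "orientation": TCP orientation; "wrist_force": force on the tool from outside, world axes, zero at the start; "wrist_torque": the same for the moment, N m; "grip_width": opening from 0.0 (shut) to 1.0 (fully open); "grip_force": force on a finger pad.
Only numpy, scipy, OpenCV 4.12 (cv2) and the standard library are available. Lean on these libraries where they do the work, as an engineer would, in place of code of your own. Each camera call takes 0.05 s, during which the arm holds its last target. There are 200 camera calls.

## Task

The lid of the pressure cooker lies loose and out of step: turn it back anticlockwise (seen from above) until it drops into its slots, then press it down against its spring seal and, keeping it down, turn it clockwise a quarter-turn to its stop, so that its bar lines up with the pot's two side handles. Let go so that it springs up a little and locks, and leave the tin, bowl, jug and colander where they stand.

Things in the scene. Friction and masses are not known exactly. Their poses are not given: they have to be found in the camera images.
- cooker: Round steel pot, 176 mm across, 98 mm high, fixed to the table. Origin: centre of its underside, z up. Two black side handles stick out along its +y and -y axes to 134 mm from the centre, tops 66 mm above the table. The lid turns about its z axis.
- lid_top (a point): Centre of the flat upper face of the aluminium lid (192 mm disc, skirt outside the pot), z up, moves with the lid; 126 mm above the table at the start. The face is flat but for the bar and a small steel valve (16 mm across, 9 mm high) 60 mm from the centre on the +y side, and may be pressed anywhere: the lid is guided and does not tip.
- lid_bar (a point): Centre of the top of the solid black bar that stands on the lid face, through the lid's centre: 130 mm long along this point's x axis, 16 mm wide, its top 33 mm above the face. It may be pushed from the side or gripped.
- lid_drop (a joint): How far the lid has gone down, m. 0: lugs on top of the hidden ledge (start). About 0.006: dropped into the entry slots, resting on the spring; cannot turn clockwise. 0.014 to 0.019 (bottom stop): pressed deep enough to turn clockwise under the ledge; spring 1200 N/m, so 10 to 16 N, held all the way (let go part-way, it stays at 0.014). About 0.010: sprung up, locked.
- lid_turn (a joint): Turn of the lid, rad, growing clockwise seen from above. Starts at 0.3 to 1.0. Lugs drop in between -0.10 (stop) and 0.05. From about 1.45 to the stop at 1.57 they can rise into the locking pocket. The bar (ends alike) lies along the cooker's x axis at 0 and along its y axis, over the side handles, at 1.57. Friction 0.12 N m: it stays where it is left.
- bean_tin: Closed tin, 74 mm across, 110 mm high, upright and loose; origin at the centre of its underside. Leave alone.
- bowl: White enamel bowl, 160 mm across, 70 mm high, loose; origin at the centre of its underside. Leave alone.
- jug: Glass measuring jug, 100 mm across, 120 mm high, with a handle on its +y side out to 83 mm; loose; origin at the centre of its underside. Leave alone.
- colander: Yellow plastic colander, 230 mm across, 276 mm over its two ears, 100 mm high, loose, left of the cooker; origin at the centre of its underside. Leave alone.

How it is judged:
By the outcome, as a careful person would: the job done as asked, in the order asked, and still so for the second after the job is handed in, with the robot touching nothing.
It also fails if it takes over 64 s, if anything falls off the work surface, if the arm or the gripper's body presses on something with over 40 N, if the wrist force passes 120 N, or if a joint passes its speed limit or range.

## Working session

There is one attempt and no reset: what is moved stays moved. The work goes in short steps, Python scripts to look and compute and a shell command to move; the robot and the scene stay as the last step left them, time stands still between calls to the robot, and variables do not carry over. Pictures are saved under pics/ and viewed, at most 10 in all, crops included, and the job is handed in when it is done.

```bash
mkdir -p pics; cat > h.py <<'E'
import numpy as np, cv2
from scipy.spatial.transform import Rotation as R
from plant import arm
def ray(pic,px):
    K=np.array(pic["K"]); D=np.array([pic["k1"],0,0,0,0.])
    u=cv2.undistortPoints(np.array([[px]],float),K,D)[0,0]
    d=R.from_quat(pic["orientation"]).apply([u[0],-u[1],-1]) if len(pic["orientation"])==4 else np.array(pic["orientation"])@[u[0],-u[1],-1]
    return np.array(pic["eye"]),d
def at(pic,px,z):
    e,d=ray(pic,px); return e+d*(z-e[2])/d[2]
E
python3 - <<'E'
from h import *
for n in("top","side"):
    p=arm.snapshot(n); cv2.imwrite(f"pics/{n}1.png",p["frame"]); print(n,np.round(p["eye"],3),p["orientation"])
    for t,z in(("cooker",0),("lid_top",.126),("lid_bar",.159),("bean_tin",0),("bowl",0),("jug",0),("colander",0)):
        for r in arm.place_of(t,p)[:2]: print(t,r["p"],np.round(r["location"]),np.round(at(p,r["location"],z),4))
o=arm.get_obs();print(o["time_s"],o["position"],o["orientation"],o["wrist_force"])
E
```

```text
top [0.381 0.027 1.331] [-0.02638193  0.04383708  0.71124213 -0.70108269]
cooker 0.57 [358. 163.] [ 0.5972 -0.1166  0.    ]
lid_top 0.59 [364. 156.] [ 0.5949 -0.1205  0.126 ]
lid_bar 0.55 [362. 155.] [ 0.5936 -0.1124  0.159 ]
bean_tin 0.94 [211. 251.] [0.3279 0.3451 0.    ]
bowl 0.69 [435. 154.] [ 0.6238 -0.3653  0.    ]
jug 0.73 [448. 256.] [ 0.3    -0.3937  0.    ]
jug 0.42 [357. 162.] [ 0.6014 -0.1151  0.    ]
colander 0.89 [170. 163.] [0.6056 0.4788 0.    ]
side [-0.204  1.036  1.008] [-0.13136256  0.43753998  0.84404952 -0.28086126]
cooker 0.66 [328. 189.] [ 0.5956 -0.1341  0.    ]
lid_bar 0.96 [327. 152.] [ 0.5985 -0.1263  0.159 ]
bean_tin 0.72 [300. 305.] [0.3394 0.3527 0.    ]
bowl 0.72 [198. 287.] [0.6071 0.4751 0.    ]
bowl 0.64 [358. 161.] [ 0.6127 -0.3684  0.    ]
colander 0.78 [200. 288.] [0.6004 0.4757 0.    ]
0.8 [ 0.13726739 -0.58409929  0.40465082] [9.93349634e-01 1.15136891e-01 1.29452502e-05 2.27132535e-05] [ 0.06928846  0.08952947 -0.20162528]
```

```bash
python3 - <<'E'
from h import *
for n in("top","side"):
    f=cv2.imread(f"pics/{n}1.png")
    c=f[90:240,250:450]; cv2.imwrite(f"pics/{n}1c.png",cv2.resize(c,None,fx=4,fy=4,interpolation=cv2.INTER_CUBIC))
E
```

```text
(no output)
```

View pics/top1c.png

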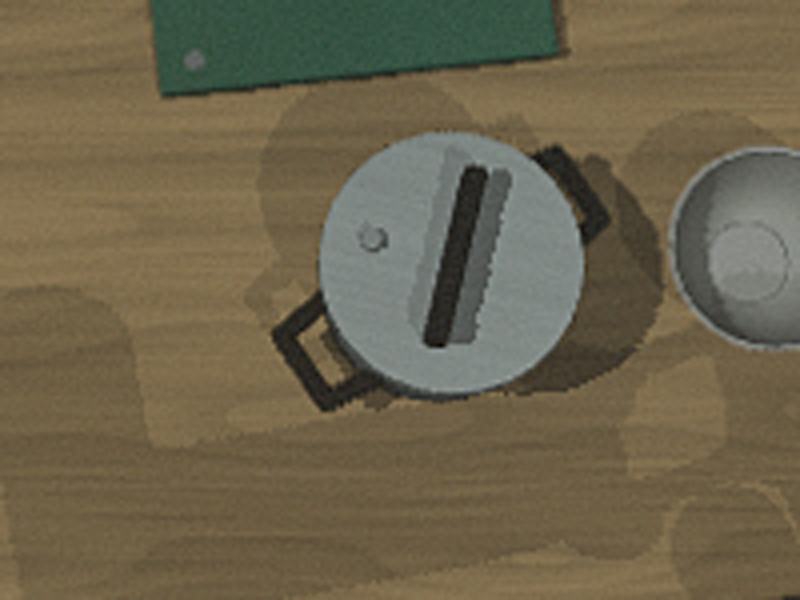

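View pics/side1c.png

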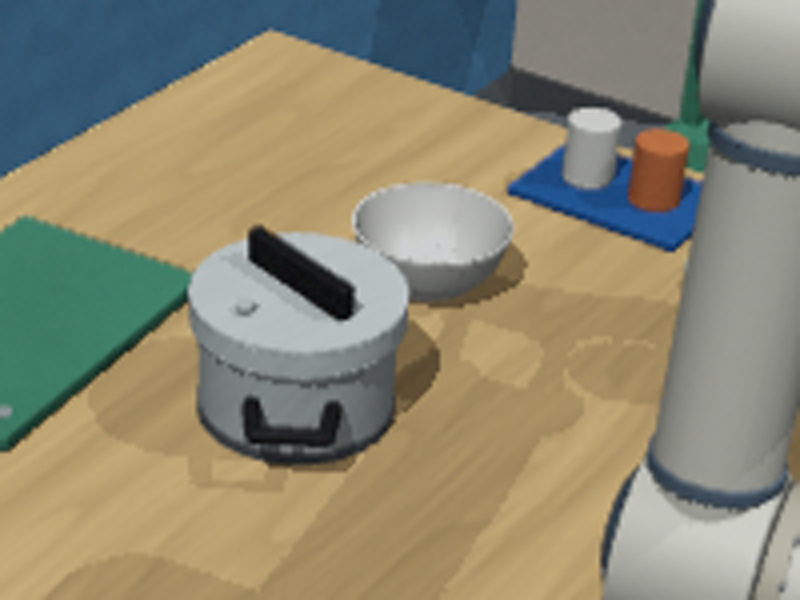

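View pics/top1.png

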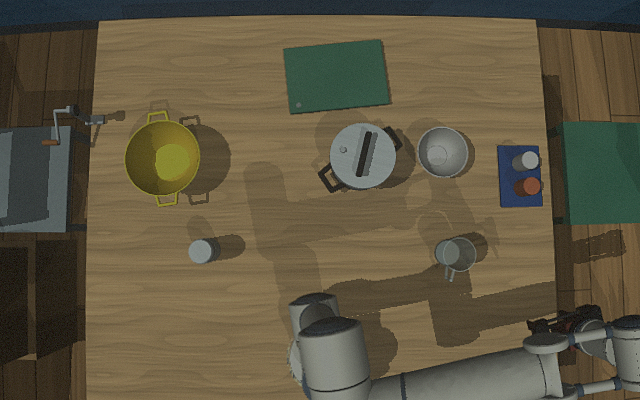

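```bash
python3 - <<'E'
from h import *
p=arm.snapshot("top"); s=arm.snapshot("side")
c=lambda x,y:(250+x/4,90+y/4)
W=lambda x,y,z:at(p,c(x,y),z)[:2]
S=lambda x,y,z:at(s,c(x,y),z)[:2]
a,b=W(477,167,.159),W(434,347,.159); print("bar",a,b,(a+b)/2,np.linalg.norm(a-b),np.degrees(np.arctan2(*(a-b)[::-1])))
h1=(W(275,333,.066)+W(325,410,.066))/2;h2=(W(555,148,.066)+W(608,218,.066))/2
d=h1-h2;print("handles",h1,h2,(h1+h2)/2,np.linalg.norm(d),np.degrees(np.arctan2(d[1],d[0])))
print("valve",W(373,236,.133)); 
# lid disc fit from top
E_=[(452,131),(320,260),(584,262),(452,398)]
print("disc",[W(*e,.126) for e in E_])
a,b=S(257,232,.159),S(346,300,.159); print("side bar",a,b,(a+b)/2)
m=arm.cut_out("lid_top",p)
for r in m[:1]:
  print(r["p"],r["bbox"])
E
```

```text
bar [ 0.65946628 -0.13430293] [ 0.53218857 -0.10074981] [ 0.59582742 -0.11752637] 0.13162609084266655 -14.768392777346788
handles [ 0.52706564 -0.01013532] [ 0.66871402 -0.22664188] [ 0.59788983 -0.1183886 ] 0.25872640571630906 123.19452598070917
valve [ 0.61592319 -0.06188225]
disc [array([ 0.69411882, -0.12140653]), array([ 0.60023051, -0.02403152]), array([ 0.59692203, -0.2143874 ]), array([ 0.49972612, -0.11630979])]
side bar [ 0.65046566 -0.12125189] [ 0.52671322 -0.07894924] [ 0.58858944 -0.10010057]
0.84 [329.5, 122.1, 398.0, 188.9]
```

```bash
python3 -m pendant '{"dp":[[3.46,-2.176,0],[3.46,-2.176,0],[3.46,-2.176,0],[3.46,-2.176,0],[3.46,-2.176,0],[3.46,-2.176,0],[3.46,-2.176,0],[3.46,-2.176,0]],"rot":[[0,0,0],[0,0,0],[0,0,0],[0,0,0],[0,0,0],[0,0,0],[0,0,0],[0,0,0]],"fingers":[50,50,50,50,50,50,50,50]}'
python3 -m pendant '{"dp":[[3.46,-2.176,0],[3.46,-2.176,0],[3.46,-2.176,0],[3.46,-2.176,0],[3.46,-2.176,0],[3.46,-2.176,0],[3.46,-2.176,0],[3.46,-2.176,0]],"rot":[[0,0,0],[0,0,0],[0,0,0],[0,0,0],[0,0,0],[0,0,0],[0,0,0],[0,0,0]],"fingers":[50,50,50,50,50,50,50,50]}'
python3 -m pendant '{"dp":[[0,0,0],[0,0,0],[0,0,0],[0,0,0],[0,0,0],[0,0,0],[0,0,0],[0,0,0]],"rot":[[0,0,0.07],[0,0,0.07],[0,0,0.07],[0,0,0.07],[0,0,0.07],[0,0,0.07],[0,0,0.069],[0,0,0]],"fingers":[50,50,50,50,50,50,50,50]}'
```

```text
time_s: 1.95
position: [0.3677, -0.3502, 0.4048]
orientation: [0.993, 0.115, 0.0, 0.0]
wrist_force: [0.6, -0.1, -0.3]
grip_width: 0.501
grip_force: 0.0
time_s: 2.95
position: [0.5974, -0.1175, 0.4047]
orientation: [0.993, 0.115, 0.0, 0.0]
wrist_force: [-0.0, -0.1, 0.4]
grip_width: 0.5
grip_force: 0.0
time_s: 3.95
position: [0.5965, -0.1185, 0.4046]
orientation: [0.992, -0.128, -0.0, 0.0]
wrist_force: [-0.4, 0.6, 0.3]
grip_width: 0.498
grip_force: 0.0
```

```bash
python3 -m pendant '{"dp":[[0,0,1.15],[0,0,1.15],[0,0,1.15],[0,0,1.15],[0,0,1.15],[0,0,1.15],[0,0,1.15],[0,0,1.15]],"rot":[[0,0,0],[0,0,0],[0,0,0],[0,0,0],[0,0,0],[0,0,0],[0,0,0],[0,0,0]],"fingers":[50,50,50,50,50,50,50,50]}'
python3 - <<'E'
from h import *
for n in("top","side"):
    f=arm.snapshot(n)["frame"]
    cv2.imwrite(f"pics/{n}2c.png",cv2.resize(f[90:240,250:450],None,fx=4,fy=4,interpolation=cv2.INTER_CUBIC))
E
```

```text
time_s: 4.95
position: [0.5965, -0.1185, 0.3119]
orientation: [0.992, -0.129, 0.0, -0.0]
wrist_force: [0.0, -0.3, -0.5]
grip_width: 0.499
grip_force: 0.0
```

View pics/side2c.png

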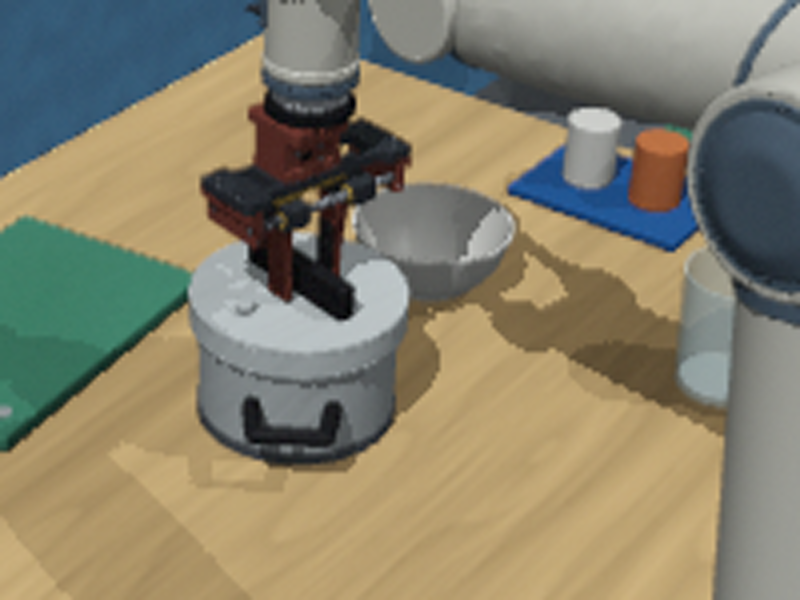

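The fingers straddle the bar (near finger at crop (282,275), far one behind it at (330,240)), roughly centred. Now I close the gripper.

```bash
python3 -m pendant '{"dp":[[0,0,0],[0,0,0],[0,0,0],[0,0,0],[0,0,0],[0,0,0],[0,0,0],[0,0,0]],"rot":[[0,0,0],[0,0,0],[0,0,0],[0,0,0],[0,0,0],[0,0,0],[0,0,0],[0,0,0]],"fingers":[40,30,25,22,20,18,15,10]}'; python3 -c "
from h import *
o=arm.get_obs();print(o['position'],o['wrist_force'],o['wrist_torque'])"
```

```text
time_s: 6.05
position: [0.597, -0.1168, 0.3131]
orientation: [0.992, -0.128, 0.001, -0.002]
wrist_force: [1.9, 8.0, 1.3]
grip_width: 0.178
grip_force: 30.0
[ 0.59701002 -0.11681662  0.31312587] [1.88201043 8.0027485  1.28856912] [ 1.34532019 -0.42593312  0.04651732]
```

```bash
python3 -m pendant '{"dp":[[0.05,-0.2,0],[0,0,0],[0,0,0],[0,0,0],[0,0,0],[0,0,0],[0,0,0],[0,0,0]],"rot":[[0,0,0],[0,0,0],[0,0,-0.1],[0,0,-0.1],[0,0,-0.1],[0,0,-0.1],[0,0,-0.1],[0,0,0]],"fingers":[10,10,10,10,10,10,10,10]}'; python3 -m pendant '{"dp":[[0,0,0],[0,0,0],[0,0,0],[0,0,0],[0,0,0],[0,0,0],[0,0,0],[0,0,0]],"rot":[[0,0,-0.07],[0,0,-0.07],[0,0,-0.07],[0,0,-0.07],[0,0,-0.07],[0,0,0],[0,0,0],[0,0,0]],"fingers":[10,10,10,10,10,10,10,10]}';python3 -c "
from h import *
o=arm.get_obs();print(o['position'],o['wrist_force'],o['wrist_torque'],R.from_quat(o['orientation']).as_matrix()[:,0])"
```

```text
time_s: 7.05
position: [0.5974, -0.1171, 0.313]
orientation: [0.993, 0.12, 0.0, 0.0]
wrist_force: [-2.5, 0.7, 3.2]
grip_width: 0.182
grip_force: 30.0
time_s: 8.05
position: [0.5978, -0.1175, 0.3118]
orientation: [0.957, 0.29, -0.0, 0.001]
wrist_force: [4.2, -3.3, -3.7]
grip_width: 0.178
grip_force: 30.0
[ 0.59775637 -0.11748168  0.31180766] [ 4.21812935 -3.33379928 -3.73116916] [-0.80653514 -0.55752446  0.09720096] [ 0.83179092  0.55508841 -0.0008517 ]
```

```bash
python3 -m pendant '{"dp":[[0,0,0.1],[0,0,0.1],[0,0,0.1],[0,0,0.1],[0,0,0.1],[0,0,0.1],[0,0,0],[0,0,0]],"rot":[[0,0,-0.015],[0,0,0],[0,0,0],[0,0,0],[0,0,0],[0,0,0],[0,0,0],[0,0,0]],"fingers":[10,10,10,10,10,10,10,10]}';python3 -c "
from h import *
o=arm.get_obs();print(o['position'],o['wrist_force'],o['wrist_torque'],R.from_quat(o['orientation']).as_matrix()[:,0])"
```

```text
time_s: 9.05
position: [0.5976, -0.1174, 0.3075]
orientation: [0.955, 0.298, 0.0, 0.001]
wrist_force: [3.0, -4.4, 1.9]
grip_width: 0.178
grip_force: 30.0
[ 0.59758696 -0.11744051  0.307452  ] [ 3.00789756 -4.43763864  1.8515024 ] [-0.99174363 -0.2325748  -0.11313634] [8.22792469e-01 5.68341932e-01 3.66282042e-05]
```

```bash
python3 -m pendant '{"dp":[[0,0,0.2],[0,0,0.2],[0,0,0.2],[0,0,0.2],[0,0,0.2],[0,0,0.2],[0,0,0],[0,0,0]],"rot":[[0,0,0],[0,0,0],[0,0,0],[0,0,0],[0,0,0],[0,0,0],[0,0,0],[0,0,0]],"fingers":[10,10,10,10,10,10,10,10]}';python3 -c "
from h import *
o=arm.get_obs();print(o['position'],o['wrist_force'],o['wrist_torque'],R.from_quat(o['orientation']).as_matrix()[:,0])"
```

```text
time_s: 10.05
position: [0.5973, -0.1173, 0.2982]
orientation: [0.955, 0.298, 0.001, 0.002]
wrist_force: [-2.0, -4.2, 13.3]
grip_width: 0.179
grip_force: 30.0
[ 0.59734313 -0.11733241  0.29816468] [-2.01013793 -4.18507588 13.26305965] [-0.95696378  0.71758984 -0.06371708] [0.82243194 0.56886206 0.00128726]
```

```bash
python3 -m pendant '{"dp":[[0,0,0.1],[0,0,0.1],[0,0,0.1],[0,0,0.1],[0,0,0],[0,0,0],[0,0,0],[0,0,0]],"rot":[[0,0,0],[0,0,0],[0,0,0],[0,0,0],[0,0,0],[0,0,0],[0,0,0],[0,0,0]],"fingers":[10,10,10,10,10,10,10,10]}';python3 -c "
from h import *
o=arm.get_obs();print(o['position'],o['wrist_force'],o['wrist_torque'],R.from_quat(o['orientation']).as_matrix()[:,0])"
```

```text
time_s: 11.05
position: [0.5973, -0.1172, 0.2952]
orientation: [0.955, 0.298, 0.002, 0.002]
wrist_force: [-3.2, -3.5, 15.7]
grip_width: 0.18
grip_force: 30.0
[ 0.59732616 -0.11724906  0.29516911] [-3.22241274 -3.49629319 15.73032997] [-0.80162481  0.95724066 -0.09668542] [0.82237698 0.56893944 0.00200384]
```

```bash
python3 -m pendant '{"dp":[[0,0,0],[0,0,0],[0,0,0],[0,0,0],[0,0,0],[0,0,0],[0,0,0],[0,0,0]],"rot":[[0,0,0.08],[0,0,0.08],[0,0,0.08],[0,0,0.08],[0,0,0.08],[0,0,0.08],[0,0,0],[0,0,0]],"fingers":[10,10,10,10,10,10,10,10]}';python3 -c "
from h import *
o=arm.get_obs();print(o['position'],o['wrist_force'],o['wrist_torque'],R.from_quat(o['orientation']).as_matrix()[:,0])"
```

```text
time_s: 12.05
position: [0.5972, -0.1167, 0.2952]
orientation: [0.998, 0.063, 0.002, 0.001]
wrist_force: [-5.1, -0.6, 17.7]
grip_width: 0.178
grip_force: 30.0
[ 0.59716576 -0.11667418  0.29518937] [-5.1135106  -0.58189681 17.73692879] [-0.2312744   1.20675475 -0.09860569] [0.9920965  0.12543937 0.00308242]
```

Turning works (yaw 34.7° → 7.2°, torque 0.1). Continuing.

```bash
python3 -m pendant '{"dp":[[0,0,0],[0,0,0],[0,0,0],[0,0,0],[0,0,0],[0,0,0],[0,0,0],[0,0,0]],"rot":[[0,0,0.08],[0,0,0.08],[0,0,0.08],[0,0,0.08],[0,0,0.08],[0,0,0.08],[0,0,0.08],[0,0,0.08]],"fingers":[10,10,10,10,10,10,10,10]}';python3 -m pendant '{"dp":[[0,0,0],[0,0,0],[0,0,0],[0,0,0],[0,0,0],[0,0,0],[0,0,0],[0,0,0]],"rot":[[0,0,0.08],[0,0,0.08],[0,0,0.08],[0,0,0.08],[0,0,0.08],[0,0,0.03],[0,0,0],[0,0,0]],"fingers":[10,10,10,10,10,10,10,10]}';python3 -c "
from h import *
o=arm.get_obs();x=R.from_quat(o['orientation']).as_matrix()[:,0];print(o['position'],o['wrist_force'],o['wrist_torque'],x,np.degrees(np.arctan2(x[1],x[0])),o['qpos'])"
```

```text
time_s: 13.05
position: [0.5973, -0.1158, 0.2951]
orientation: [0.967, -0.255, 0.002, -0.001]
wrist_force: [-4.2, 1.5, 16.7]
grip_width: 0.179
grip_force: 30.0
time_s: 14.05
position: [0.5976, -0.1154, 0.2952]
orientation: [0.891, -0.454, 0.002, -0.002]
wrist_force: [-1.4, 4.1, 15.5]
grip_width: 0.178
grip_force: 30.0
[ 0.59763191 -0.1153646   0.29519821] [-1.41620269  4.13983819 15.54186979] [ 0.8801802   0.68784339 -0.01409275] [ 0.58779023 -0.80901266  0.00107949] -53.99962302763346 [-0.24748263  0.11795549  1.39538922  0.00328322  1.62410865  2.26596387]
```

Continue to the stop in small steps, watching the torque.

```bash
python3 -m pendant '{"dp":[[0,0,0],[0,0,0],[0,0,0],[0,0,0],[0,0,0],[0,0,0],[0,0,0],[0,0,0]],"rot":[[0,0,0.02],[0,0,0.02],[0,0,0.02],[0,0,0.02],[0,0,0],[0,0,0],[0,0,0],[0,0,0]],"fingers":[10,10,10,10,10,10,10,10]}';python3 -c "
from h import *
o=arm.get_obs();x=R.from_quat(o['orientation']).as_matrix()[:,0];print(o['position'],o['wrist_force'],o['wrist_torque'],np.degrees(np.arctan2(x[1],x[0])))"
```

```text
time_s: 15.05
position: [0.5977, -0.1153, 0.2952]
orientation: [0.872, -0.489, 0.002, -0.002]
wrist_force: [-3.0, 4.0, 16.2]
grip_width: 0.177
grip_force: 30.1
[ 0.59771033 -0.11531737  0.29517671] [-3.01604982  3.98592718 16.21804152] [0.82543376 0.6243909  0.51136729] -58.53259420333336
```

```bash
python3 -m pendant '{"dp":[[0,0,0],[0,0,0],[0,0,0],[0,0,0],[0,0,0],[0,0,0],[0,0,0],[0,0,0]],"rot":[[0,0,0.015],[0,0,0.015],[0,0,0],[0,0,0],[0,0,0],[0,0,0],[0,0,0],[0,0,0]],"fingers":[10,10,10,10,10,10,10,10]}';python3 -c "
from h import *
o=arm.get_obs();x=R.from_quat(o['orientation']).as_matrix()[:,0];print(o['position'],o['wrist_force'],o['wrist_torque'],np.degrees(np.arctan2(x[1],x[0])))"
```

```text
time_s: 16.05
position: [0.5977, -0.1153, 0.2952]
orientation: [0.865, -0.502, 0.002, -0.002]
wrist_force: [-1.6, 3.2, 15.6]
grip_width: 0.181
grip_force: 30.5
[ 0.59771836 -0.11525146  0.29517104] [-1.58488177  3.18147484 15.56673076] [0.80537151 0.58741029 0.73784605] -60.21947946596953
```

```bash
python3 -m pendant '{"dp":[[0,0,0],[0,0,0],[0,0,-0.15],[0,0,-0.15],[0,0,-0.15],[0,0,-0.15],[0,0,-0.15],[0,0,0]],"rot":[[0,0,-0.02],[0,0,-0.01],[0,0,0],[0,0,0],[0,0,0],[0,0,0],[0,0,0],[0,0,0]],"fingers":[10,10,10,10,10,10,10,10]}';python3 -c "
from h import *
o=arm.get_obs();x=R.from_quat(o['orientation']).as_matrix()[:,0];print(o['position'],o['wrist_force'],o['wrist_torque'],np.degrees(np.arctan2(x[1],x[0])))"
```

```text
time_s: 17.05
position: [0.5978, -0.1153, 0.3009]
orientation: [0.872, -0.489, 0.001, -0.002]
wrist_force: [0.6, 2.4, 9.1]
grip_width: 0.177
grip_force: 30.0
[ 0.59783175 -0.11533644  0.30091933] [0.63846839 2.38420807 9.12412688] [ 0.71493484 -0.05591246  0.44077847] -58.537841248656335
```

```bash
python3 -m pendant '{"dp":[[0,0,-0.1],[0,0,-0.1],[0,0,0],[0,0,0],[0,0,0],[0,0,0],[0,0,0],[0,0,0]],"rot":[[0,0,0],[0,0,0],[0,0,0],[0,0,0],[0,0,0],[0,0,0],[0,0,0],[0,0,0]],"fingers":[10,10,10,20,30,40,50,50]}'; python3 -m pendant '{"dp":[[0,0,0],[0,0,-1.2],[0,0,-2],[0,0,-2],[0,0,-2],[0,0,-2],[0,0,-2],[0,0,-2]],"rot":[[0,0,0],[0,0,0],[0,0,0],[0,0,0],[0,0,0],[0,0,0],[0,0,0],[0,0,0]],"fingers":[50,50,50,50,50,50,50,50]}'; python3 -m pendant '{"dp":[[-4,0,0],[-4,0,0],[-4,0,0],[-4,0,0],[-4,0,0],[0,0,0],[0,0,0],[0,0,0]],"rot":[[0,0,0],[0,0,0],[0,0,0],[0,0,0],[0,0,0],[0,0,0],[0,0,0],[0,0,0]],"fingers":[50,50,50,50,50,50,50,50]}'
python3 - <<'E'
from h import *
for n in("top","side"):
    p=arm.snapshot(n);f=p["frame"]
    cv2.imwrite(f"pics/{n}3c.png",cv2.resize(f[90:240,250:450],None,fx=4,fy=4,interpolation=cv2.INTER_CUBIC))
    for t,z in(("lid_top",.116),("lid_bar",.149),("bean_tin",0),("bowl",0),("jug",0),("colander",0)):
        for r in arm.place_of(t,p)[:1]: print(n,t,r["p"],np.round(at(p,r["location"],z),4))
E
```

```text
time_s: 18.05
position: [0.5974, -0.1169, 0.2998]
orientation: [0.872, -0.49, -0.0, 0.0]
wrist_force: [-0.2, -0.3, -0.1]
grip_width: 0.497
grip_force: 0.0
time_s: 19.05
position: [0.5974, -0.1167, 0.4342]
orientation: [0.872, -0.49, 0.001, -0.0]
wrist_force: [-0.4, -0.4, 0.2]
grip_width: 0.497
grip_force: 0.0
time_s: 20.05
position: [0.4938, 0.0532, 0.4322]
orientation: [0.872, -0.49, 0.0, 0.0]
wrist_force: [0.1, -0.0, 0.2]
grip_width: 0.502
grip_force: 0.0
top lid_top 0.97 [ 0.6006 -0.1113  0.116 ]
top lid_bar 0.77 [ 0.6025 -0.116   0.149 ]
top bean_tin 0.66 [0.3209 0.3548 0.    ]
top jug 0.75 [ 0.3034 -0.3942  0.    ]
top colander 0.58 [0.6043 0.4772 0.    ]
side lid_top 0.63 [ 0.606  -0.1103  0.116 ]
side lid_bar 0.63 [0.4804 0.0674 0.149 ]
side bean_tin 0.88 [0.3315 0.3666 0.    ]
side jug 0.97 [ 0.315  -0.3787  0.    ]
side colander 0.73 [0.595  0.4878 0.    ]
```

View pics/top3c.png

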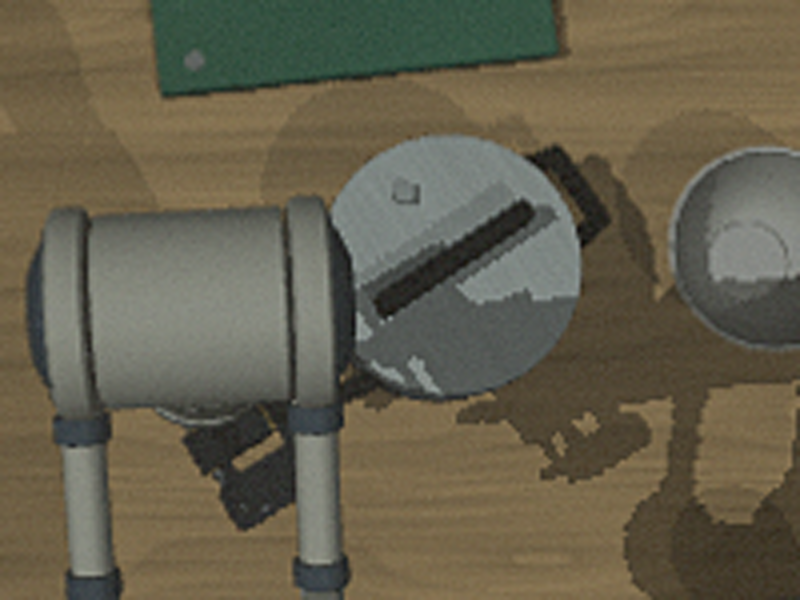

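View pics/side3c.png

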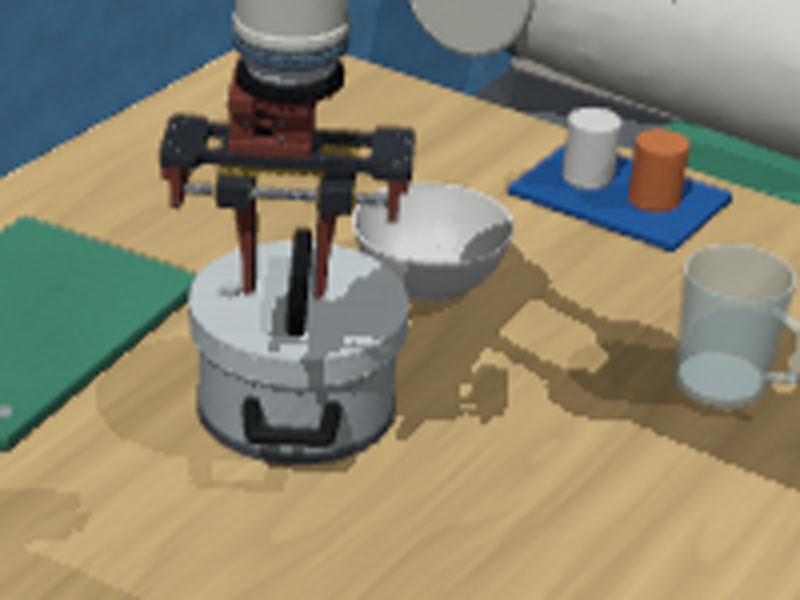

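```bash
python3 - <<'E'
from h import *
p=arm.snapshot("top");s=arm.snapshot("side")
W=lambda x,y,z:at(p,(250+x/4,90+y/4),z)[:2]
a,b=W(528,208,.149),W(383,310,.149);d=a-b;print((a+b)/2,np.linalg.norm(d),np.degrees(np.arctan2(d[1],d[0])))
# finer: dark bar axis by PCA, and side rim row shift old/new
f=p["frame"].max(2);m=np.zeros_like(f);m[137:172,340:386]=1
ys,xs=np.where((f<60)&(m>0))
P=np.array([at(p,(x,y),.149)[:2] for x,y in zip(xs,ys)]);P=P[np.linalg.norm(P-[.5975,-.1165],axis=1)<.075]
w,v=np.linalg.eigh(np.cov(P.T));e=v[:,1]*np.sign(v[0,1]);print(len(P),P.mean(0),np.degrees(np.arctan2(e[1],e[0])),np.sqrt(w*12))
# lid drop: column profile shift of lid skirt lower edge between first side picture and now
o=cv2.imread("pics/side1.png")
for x in (308,312,316):
  print(x,o[170:190,x].mean(1).astype(int),s["frame"][170:190,x].mean(1).astype(int))
E0,d0=ray(s,(312,176));print(.02*550/np.linalg.norm(d0),np.array(s["K"])[0,0],np.linalg.norm(E0-[.55,-.05,.1]))
E
```

```text
[ 0.59598963 -0.11888012] 0.12685101545730643 -55.47701998237319
294 [ 0.59605546 -0.11447512] -57.285527077118054 [0.0181094  0.13070335]
308 [187 188 189 187 174 148 142 140 140 139 138 108  82 118 125 124 125 125
 125 123] [192 191 191 193 193 192 177 153 146 146 145 144 144 111 124 128 129 128
 128 128]
312 [189 188 188 187 188 187 160 140 141 144 140 140 156 104 120 129 127 126
 107  55] [192 191 192 193 194 193 193 194 165 145 146 146 144 146 158 106 123 130
 111  56]
316 [187 187 187 187 187 189 183 150 142 142 143 142 142 128  89 122 130 130
 130 132] [172 174 171 175 190 192 193 194 194 165 144 144 146 149 146 155 105 127
 134 135]
10.992096395532533 477.01864380013353 1.603173887539841
```

```bash
python3 -c "
from plant import arm
print(arm.close_job())"
```

```text
the job is handed in; nothing more can be done
None
```

I turned the lid back until it dropped into its slots, pressed it down, turned it clockwise to its stop and let go. The bar lines up with the side handles to about 1°. The camera puts the lid 8–9 mm down, which fits the sprung-up, locked position. The arm kept clear of the tin, bowl, jug and colander, and I handed the job in at about 20 s with nothing touching; no result came back.

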